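Hold a filter module home in the radio test jig

TASK

Put the filter module into the test jig the right way round, contact lands towards the steel fence and one end up against the stop block, and press it with one slanting push, down and into the fence, until the sprung contacts give way and it is fully home, flat on the bed and flush against the fence. Finish while holding it pressed there for the sweep: do not let go or ease off at the end, the contacts would spring it out again. Do not force it, and leave the other things on the bench where they are.

Things in the scene. Friction and masses are not known exactly. Their poses are not given: they have to be found in the camera images.
- filter_center (a point): Centre of the milled body of the loose filter module, half-way up the module: 25 mm above its underside. The body is a bare metal block 36 (x) x 80 (y) x 34 mm standing on a carrier plate 16 mm thick; module 50 mm high, four tuning screws on top rise 6 mm more. +x points to the long edge with the two brass contact lands, y along its length, z up.
- filter: The same module, hollow, about 0.3 kg; origin: middle of its underside, 8.5 mm in -x and 25 mm below filter_center, same axes. Carrier plate 75 (x) x 100 (y) x 16 mm: it sticks out 11 mm beyond the body on the +x (lands) side, 28 mm on the -x side, 10 mm at each end. Lands: brass, 14 mm long, 30 mm either side of the middle, on the +x edge face and lapped 9 mm over the top of the plate.
- seat (a point): Point of the fixed test jig where filter_center lies when the module is fully home; its x points into the fence (away from the module), y along the fence towards the stop block, z up. The module's axes then agree with these. Bed surface 25 mm below this point, fence face 29 mm in +x from it, stop face 50 mm in +y.
- jig: Test jig, fixed: grey box under an aluminium bed, 150 (x) x 180 (y) mm, bed surface 36 mm above the bench; origin on the bench under the bed's middle, axes as seat. Domed spring probes, 6 mm thick, stand 4 mm out of bed and fence, so the unpressed module stands about 4 mm high and off the fence. All together push back 6.4 N at the bed and 2.6 N at the fence when flush.
- bed: Smooth aluminium bed of the jig, 146 (x) x 176 (y) mm; origin: middle of its upper surface, where the middle of the module's underside belongs. Its four probes stand 24 mm either side of the middle in x and 36 mm in y; each pushes up with 1.1 N when out, 1.6 N when flush. Metal slides on bed, fence and probes with friction about 0.35; 10 N into the fence with 15 N down seats the module.
- fence: Smooth steel fence of the jig: a straight bar 20 (x) x 140 (y) mm, 12 mm high above the bed, lower than the carrier plate. Origin as the bed's; its face lies 37.5 mm in +x of it. Its two probes are 30 mm either side of the middle, 7 mm above the bed; each pushes with 0.8 N when out, 1.3 N when flush.
- stop: The steel stop block at the +y end of the bed, 50 (x) x 22 (y) mm, 12 mm high above the bed with two screw heads 3 mm higher. Its origin is the same point as the bed's; its face lies 50 mm in +y of it.
- diecast_box: Loose plain cast aluminium box, 72 x 112 x 35 mm; not needed, leave it. Origin under its middle.
- heat_sink: Loose black finned heat sink, 70 x 95 x 35 mm; not needed, leave it. Origin under its middle.
- solder_reel: Loose standing metal reel, 54 mm across, 44 mm high; leave it. Origin under its middle.
- calculator: Loose pocket calculator lying flat, 145 x 78 x 17 mm; leave it. Origin under its middle.
- pocket_meter: Loose hand-held meter lying flat, 190 x 90 x 45 mm; leave it. Origin under its middle.
- screwdriver: Loose screwdriver lying flat, 190 mm long; leave it.
- spanner: Loose small spanner lying flat, 130 mm long; leave it.

How it is judged:
By the outcome, as a careful person would: the job done as asked, in the order asked, and still so for the second after the job is handed in, while the arm keeps its last pose, push and grip.
It also fails if it takes over 48 s, if anything falls off the work surface, if the arm or the gripper's body presses on something with over 40 N, if the wrist force passes 120 N, or if a joint passes its speed limit or range.

ROBOT

A 7-joint arm with a two-finger parallel gripper is mounted at the origin on the work surface. World frame = base frame: x ahead of the robot, y to its left, z up, the work surface at z = 0. Lengths are in m, angles in rad, forces in N, time in s.
With the tool pointing down it reaches from about 0.35 to 0.9 m from the base axis. Payload 8.1 kg.
Tool frame: the origin (TCP) lies midway between the tips of the shut fingers; the grasp point (between the pads) lies 19 mm behind it; z points along the fingers, y is the direction in which the jaws open and shut (so a half turn about z gives the same grasp; the last joint's range is limited). The gripper opens to 92 mm and grips with 3 to 60 N. Pads are 19 mm wide; open, the fingers measure 130 mm over their backs; the gripper's body (75 mm by 190 mm) begins 47 mm behind the grasp point.
Start: joints at [-1.265, 0.434, 0.025, 1.573, -0.012, 1.134, -0.075], TCP at [0.248, 0.574, 0.227] pointing down, gripper open.
Joint ranges: [-2.62, 2.62], [-0.44, 2.09], [-1.27, 1.32], [0.08, 2.57], [-1.32, 4.46], [0.12, 2], [-2.74, 2.74]. Speed limits (rad/s): [2.22, 2.22, 3.01, 3.01, 3.14, 3.14, 3.14].

INTERFACE

Orientations are given as a rotation vector (axis times angle).
In Python, from cell import monitor, get_image, get_calibration, workorder, look_for, masks_of gives the robot as it stands.
- The arm moves only by the shell command python3 -m crank 'ROWS' [FORCE]. ROWS is JSON, a list of rows, each a list of 3 entries, a list of its own where there are three numbers: the shift along the tool's x, y, z in cm, then the turn about the tool's z in degrees, then the closure in counts, from 0 (fully open) to 255 (shut). A call has 1 to 5 rows; each row shifts and turns the commanded pose from where the row before left it, along the tool's axes as they then stand; what a row does not reach is not made up. A row lasts 1/10 s, in which the tool goes at most 50 mm and 8.59 degrees, less where a joint would pass 70% of its speed; a pose out of reach is approached as far as the arm can. A call with a gripper value outside its range is refused whole. The fingers move at their own pace and stop on an object; FORCE is the grip in N (left out, the last holds). Time passes only in rows, so rows that do not move let the fingers close. It gives the time, the measured TCP pose, the force and the opening at its end, in the units of the state.
- monitor.observe(): the state, without advancing time (a new reading comes with each control period).
- get_image(name): name is "side" or "top" or "wrist"; returns (picture, depth): 480x640x3 uint8, red, green, blue; 480x640 float32, m along the optical axis (not along the pixel's ray), 0 where there is no reading.
- get_calibration(name): a dict with "fx", "fy", "cx", "cy" (pixels), "R" (3x3) and "t" (3): a world point X has camera coordinates R X + t. Camera axes: x right, y down, z forward; pixel columns grow to the right and rows downward; lengths in m; the calibration is good to about 2 mm. A picture is of the moment at which its call begins: read the wrist's pose just before it. get_calibration takes no time and is no camera call; for the wrist camera it gives the pose at the moment of the call.
- workorder.sign_off(): hands the job in, once; it reports no verdict.
Trained networks look in the newest picture that a camera, given by its name, has taken for a name from the list of things; names that differ only in an ending like _2 or _b are one class to them, and where a whole thing is asked for, a point or a joint stands for the part that bears it (a point fixed in the world has none). Each returns a list of dicts, best first, with "score" (0 to 1); they miss things now and then, are a little off and sometimes report something else, mostly with a low value. They report only what shows in the picture. A call takes as long as a camera call.
- look_for(label, camera): "location" ([x, y, z] in m, in world coordinates, good to about 4 mm: the middle of the surface that is visible of it).
- masks_of(label, camera): "region" (480x640 bool, what is visible of it).
The state is a dict: "clock": time; "joints": joint angles; "dq": joint speeds; "joint_efforts": joint torques, N m; "position": TCP position; "ee_rot": TCP orientation; "force": force on the tool from outside, world axes, zero at the start; "ft_torque": the same for the moment, N m; "width": opening from 0.0 (shut) to 1.0 (fully open).
Only numpy, scipy, OpenCV 4.12 (cv2) and the standard library are available. Lean on these libraries where they do the work, as an engineer would, in place of code of your own. Each camera call takes 0.05 s, during which the arm holds its last target.

## Working session

There is one attempt and no reset: what is moved stays moved. The work goes in short steps, Python scripts to look and compute and a shell command to move; the robot and the scene stay as the last step left them, time stands still between calls to the robot, and variables do not carry over. Pictures are saved under pics/ and viewed, and the job is handed in when it is done.

```bash
ls; mkdir -p pics
python3 - <<'E'
from cell import monitor, get_image, get_calibration, look_for
import cv2, numpy as np
print(monitor.observe())
for n in ["top","side","wrist"]:
    im,d=get_image(n); cv2.imwrite(f"pics/{n}0.png",im[:,:,::-1]); np.save(f"pics/{n}0.npy",d)
    print(n,get_calibration(n))
print(monitor.observe()["clock"])
E
```

```text
pics
{'clock': 0.0, 'joints': array([-1.26459438,  0.43522381,  0.02500856,  1.57409023, -0.0115889 ,
        1.13399879, -0.07511427]), 'dq': array([-0.00119942,  0.0010632 ,  0.00141008, -0.00205033, -0.00032398,
        0.00053106,  0.00080806]), 'joint_efforts': array([ 4.50824182e-04, -6.67833924e+01,  9.85170454e-01, -3.14460254e+01,
       -6.06646598e-02,  4.27353778e-02,  1.41910205e-04]), 'position': array([0.24831695, 0.57300009, 0.22594753]), 'ee_rot': array([-6.37822735e-01, -3.07600649e+00,  2.46267173e-03]), 'force': array([ 0.57598671, -0.1753822 , -0.28320846]), 'ft_torque': array([-0.0311164 , -0.01738205,  0.00509956]), 'width': 0.9991231777627076}
top {'fx': 476.71280073075445, 'fy': 476.71280073075445, 'cx': 318.1774511890506, 'cy': 242.714066576536, 'R': array([[ 2.87815521e-02, -9.99585603e-01,  4.94798101e-04],
       [-9.96383356e-01, -2.87289326e-02, -7.99678462e-02],
       [ 7.99489228e-02,  1.80859014e-03, -9.96797321e-01]]), 't': array([-0.01652353,  0.56744043,  1.003041  ])}
side {'fx': 479.2736937272443, 'fy': 479.2736937272443, 'cx': 320.52408456665745, 'cy': 234.00895063197163, 'R': array([[ 0.99740638, -0.071241  , -0.01025799],
       [-0.05365351, -0.64091545, -0.76573409],
       [ 0.04797716,  0.76429844, -0.64307549]]), 't': array([-0.57084261,  0.07967405,  1.19626278])}
wrist {'fx': 388.35280641705265, 'fy': 388.35280641705265, 'cx': 320.8880909948892, 'cy': 233.53083731964026, 'R': array([[ 0.39838069,  0.91721929, -0.00126433],
       [ 0.88182599, -0.38262818,  0.27564217],
       [ 0.25234054, -0.11092544, -0.96125948]]), 't': array([-0.6240389 , -0.03405469,  0.39157756])}
0.15
```

View pics/top0.png

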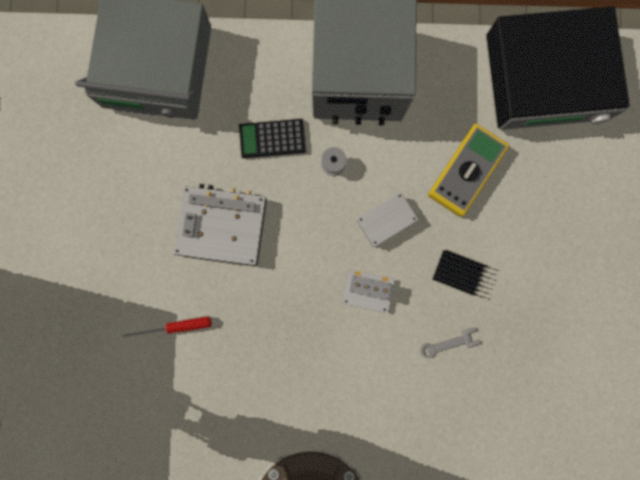

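View pics/side0.png

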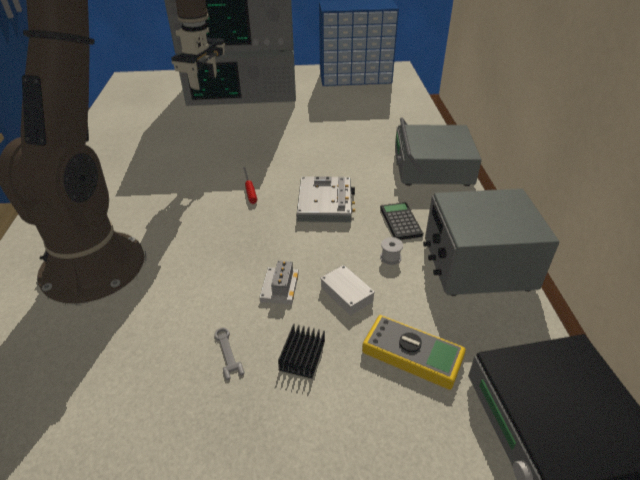

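View pics/wrist0.png

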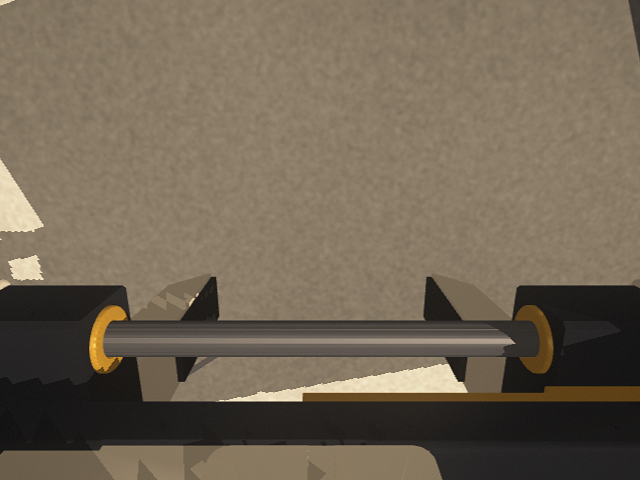

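```bash
cat > h.py <<'E'
import numpy as np, cv2
from cell import *
def cloud(d,c,off=None):
    v,u=np.mgrid[0:480,0:640]
    X=np.stack([(u-c['cx'])/c['fx']*d,(v-c['cy'])/c['fy']*d,d],-1)
    return (X-c['t'])@c['R']
def proj(P,c):
    q=np.asarray(P)@c['R'].T+c['t']
    return np.stack([q[...,0]/q[...,2]*c['fx']+c['cx'],q[...,1]/q[...,2]*c['fy']+c['cy']],-1)
E
python3 - <<'E'
from h import *
im=cv2.imread('pics/top0.png'); d=np.load('pics/top0.npy'); c=get_calibration('top'); W=cloud(d,c)
z=W[...,2]
def rep(name,sl,lo,hi):
    m=np.zeros(z.shape,bool); m[sl]=True; m&=(z>lo)&(z<hi)&(d>0)
    P=W[m]; r=cv2.minAreaRect((P[:,:2]*1000).astype(np.float32)); print(name,m.sum(),r,np.median(P[:,2]))
J=(slice(170,275),slice(165,280)); M=(slice(262,320),slice(335,402))
print('table',np.median(z[340:400,500:600]))
rep('bed',J,.03,.040); rep('fence/stop',J,.043,.056)
rep('jig all',J,.028,.06)
rep('plate',M,.010,.022); rep('body',M,.042,.054); rep('module',M,.010,.08)
for a in ["jig","filter","diecast_box","seat","fence","stop"]:
    print(a,look_for(a,'top')[:2])
x=cv2.resize(im[160:330,160:420],None,fx=3,fy=3,interpolation=cv2.INTER_CUBIC); cv2.imwrite('pics/crop0.png',x)
E
```

```text
table -0.0012640229424008443
bed 4613 ((598.2469482421875, 211.6778106689453), (177.84677124023438, 148.05838012695312), 83.94245910644531) 0.035104487815824335
fence/stop 901 ((637.8079223632812, 224.112548828125), (84.18244934082031, 165.40560913085938), 24.859262466430664) 0.046990043390878665
jig all 5636 ((598.1846313476562, 211.13748168945312), (178.76724243164062, 148.25103759765625), 84.03912353515625) 0.035566050070466274
plate 939 ((468.06805419921875, -110.86917114257812), (100.0334243774414, 75.20968627929688), 79.51587677001953) 0.014988715473527692
body 646 ((476.2560119628906, -112.50581359863281), (80.56610870361328, 36.107391357421875), 79.40245819091797) 0.049184075263643726
module 1618 ((468.06805419921875, -110.86917114257812), (100.0334243774414, 75.20968627929688), 79.51587677001953) 0.017141355255031035
jig [{'location': [0.5971, 0.2096, 0.0346], 'score': 0.78}, {'location': [0.3586, -0.296, 0.0028], 'score': 0.53}]
filter []
diecast_box [{'location': [0.6198, -0.1407, 0.0347], 'score': 0.73}]
seat [{'location': [0.5956, 0.2085, 0.0382], 'score': 0.88}]
fence [{'location': [0.645, 0.2057, 0.0466], 'score': 0.59}, {'location': [0.6208, -0.1423, 0.0325], 'score': 0.28}]
stop [{'location': [0.5966, 0.2715, 0.0494], 'score': 0.85}]
```

View pics/crop0.png

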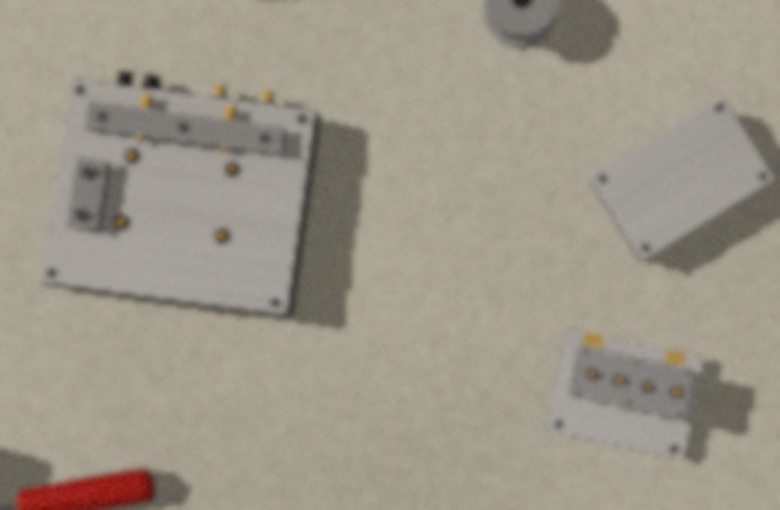

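```bash
cat >> h.py <<'E'
from scipy.spatial.transform import Rotation as Ro
def plan(tx,ty,tz,yawx,n=None):
    "target TCP, azimuth of tool y (deg); prints rows"
    s=monitor.observe(); p=np.array(s['position']); R=Ro.from_rotvec(s['ee_rot'])
    M=R.as_matrix(); az=np.degrees(np.arctan2(M[1,1],M[0,1])); d=(yawx-az+180)%360-180
    D=np.array([tx,ty,tz])-p
    n=n or int(max(np.ceil(np.linalg.norm(D)/.048),np.ceil(abs(d)/8.5)))
    print('at',p.round(4),'toolz',M[:,2].round(4),'az',az.round(2),'turn',round(-d,2),'D',D.round(4),'n',n,'t',s['clock'],'F',s['force'].round(1),'w',round(s['width'],3),'g',s['joints'].round(2))
    for i in range(n):
        print((M.T@(D/n)*100).round(2).tolist(), round(-d/n,2))
        M=M@Ro.from_rotvec([0,0,np.radians(-d/n)]).as_matrix()
E
python3 -c "
from h import *
plan(.4763,-.1125,.2,-10.6)"
```

```text
at [0.2485 0.5735 0.2267] toolz [-0.e+00 -1.e-04 -1.e+00] az 66.57 turn 77.17 D [ 0.2278 -0.686  -0.0267] n 16 t 0.45 F [-0.7 -0.1  0.2] w 0.998 g [-1.26  0.43  0.03  1.57 -0.01  1.13 -0.08]
[-3.01, -3.37, 0.17] 4.82
[-3.28, -3.1, 0.17] 4.82
[-3.53, -2.82, 0.17] 4.82
[-3.76, -2.51, 0.17] 4.82
[-3.95, -2.18, 0.17] 4.82
[-4.12, -1.84, 0.17] 4.82
[-4.26, -1.49, 0.17] 4.82
[-4.38, -1.13, 0.17] 4.82
[-4.45, -0.75, 0.17] 4.82
[-4.5, -0.38, 0.17] 4.82
[-4.52, 0.0, 0.17] 4.82
[-4.5, 0.38, 0.17] 4.82
[-4.45, 0.76, 0.17] 4.82
[-4.37, 1.13, 0.17] 4.82
[-4.26, 1.5, 0.17] 4.82
[-4.12, 1.85, 0.17] 4.82
```

```bash
python3 -c "
from h import *
plan(.59,.23,.235,-6)"
```

```text
at [0.2485 0.5735 0.2267] toolz [-0.e+00 -1.e-04 -1.e+00] az 66.57 turn 72.57 D [ 0.3415 -0.3435  0.0083] n 11 t 0.45 F [-0.7 -0.1  0.2] w 0.998 g [-1.26  0.43  0.03  1.57 -0.01  1.13 -0.08]
[-4.09, -1.63, -0.08] 6.6
[-4.25, -1.15, -0.08] 6.6
[-4.35, -0.65, -0.08] 6.6
[-4.4, -0.15, -0.08] 6.6
[-4.39, 0.36, -0.08] 6.6
[-4.32, 0.86, -0.08] 6.6
[-4.19, 1.35, -0.08] 6.6
[-4.01, 1.82, -0.08] 6.6
[-3.77, 2.27, -0.08] 6.6
[-3.49, 2.69, -0.08] 6.6
[-3.15, 3.07, -0.08] 6.6
```

```bash
python3 -m crank '[[[-4.1,-1.6,-0.1],6.6,0],[[-4.2,-1.1,-0.1],6.6,0],[[-4.3,-0.6,-0.1],6.6,0],[[-4.4,-0.1,-0.1],6.6,0]]'
python3 -c "
from h import *
plan(.59,.23,.235,-6)"
```

```text
clock: 0.85
position: [0.3739, 0.4495, 0.231]
ee_rot: [-1.33, -2.846, -0.001]
force: [1.3, 0.4, 0.8]
width: 1.003
at [0.3739 0.4495 0.231 ] toolz [ 2.e-04  5.e-04 -1.e+00] az 39.92 turn 45.92 D [ 0.2161 -0.2195  0.004 ] n 7 t 0.85 F [1.3 0.4 0.8] w 1.003 g [-1.09  0.36  0.17  1.68 -0.07  1.1  -0.21]
[-4.39, 0.36, -0.06] 6.56
[-4.32, 0.85, -0.06] 6.56
[-4.19, 1.34, -0.06] 6.56
[-4.01, 1.81, -0.06] 6.56
[-3.78, 2.26, -0.06] 6.56
[-3.49, 2.68, -0.06] 6.56
[-3.17, 3.06, -0.06] 6.56
```

```bash
python3 -m crank '[[[-4.4,0.4,-0.1],6.6,0],[[-4.3,0.9,-0.1],6.6,0],[[-4.2,1.3,-0.1],6.6,0],[[-4.0,1.8,-0.1],6.6,0],[[-3.8,2.3,-0.1],6.6,0]]' >/dev/null;  python3 -m crank '[[[-3.5,2.7,0],6.6,0],[[-3.2,3.1,0],6.4,0],[[0,0,0],0,0]]'
python3 - <<'E'
from h import *
plan(.59,.23,.235,-6)
c=get_calibration('wrist'); im,d=get_image('wrist'); cv2.imwrite('pics/w1.png',im[:,:,::-1]); np.save('pics/w1.npy',d); np.savez('pics/w1c.npz',**c)
E
```

```text
clock: 1.65
position: [0.5952, 0.2242, 0.236]
ee_rot: [2.341, 2.087, -0.0]
force: [1.1, -1.0, 0.0]
width: 1.001
at [0.5952 0.2242 0.236 ] toolz [ 0.0031 -0.0038 -1.    ] az -6.56 turn -0.56 D [-0.0052  0.0058 -0.001 ] n 1 t 1.65 F [ 1.1 -1.   0. ] w 1.001 g [-0.74  0.46  0.43  1.56 -0.2   1.17 -0.38]
[0.51, -0.58, 0.1] -0.56
```

View pics/w1.png

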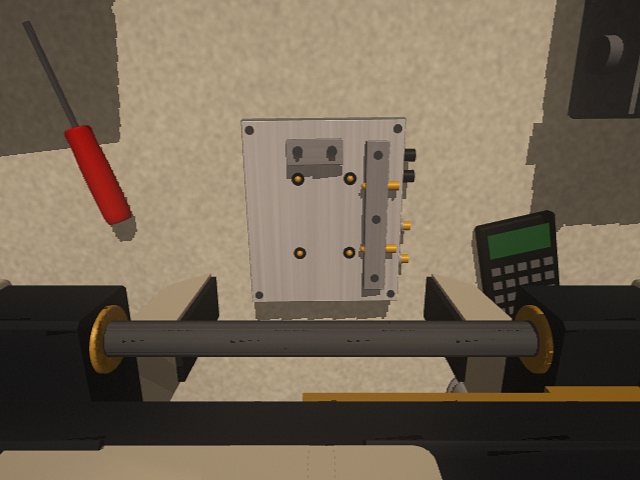

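Run:
```python
from h import *
im=cv2.imread('pics/w1.png'); d=np.load('pics/w1.npy'); c=dict(np.load('pics/w1c.npz')); W=cloud(d,c); z=W[...,2]
S=(slice(105,312),slice(230,420))
def rep(name,lo,hi,S=S):
    m=np.zeros(z.shape,bool); m[S]=True; m&=(z>lo)&(z<hi)&(d>0); P=W[m]
    r=cv2.minAreaRect((P[:,:2]*1000).astype(np.float32)); print(name,m.sum(),np.round(r[0],1),np.round(r[1],1),round(r[2],2),np.median(P[:,2]).round(4)); return P
print('table',np.median(z[20:100,200:500]))
rep('jig',.03,.06,(slice(105,312),slice(235,408)))
rep('bed',.03,.039,(slice(105,312),slice(235,408)))
F=rep('fence',.044,.0495,(slice(135,296),slice(358,392)))
T=rep('stop',.044,.0495,(slice(130,180),slice(280,350)))
def ray(u,v,h):
    q=np.array([(u-c['cx'])/c['fx'],(v-c['cy'])/c['fy'],1]); C=-c['R'].T@c['t']; r=c['R'].T@q; return C+r*(h-C[2])/r[2]
# probes: orange blobs
hsv=cv2.cvtColor(im,cv2.COLOR_BGR2HSV); m=((hsv[...,0]>8)&(hsv[...,0]<30)&(hsv[...,1]>130)).astype(np.uint8); m[:100]=0;m[265:]=0;m[:,:270]=0;m[:,420:]=0
n,l,st,ce=cv2.connectedComponentsWithStats(m)
for i in range(1,n):
    if st[i,4]>8: print(ce[i].round(1),st[i],ray(*ce[i],.040).round(4))
x=cv2.resize(im[110:310,235:415],None,fx=3,fy=3,interpolation=cv2.INTER_CUBIC); cv2.imwrite('pics/w1c.png',x)
```

```text
table 0.0008898058643930756
jig 27888 [596.4 212.2] [178.1 146.3] 83.89 0.0371
bed 22630 [596.4 212.2] [178.1 146.3] 83.89 0.0369
fence 2703 [645.  206.5] [139.7  29.6] 83.99 0.0486
stop 1048 [594.9 273.3] [21.8 49.4] 83.36 0.0487
[349.8 178.2] [347 175   7   7  36] [0.6244 0.2454 0.04  ]
[297.5 178.6] [294 176   8   6  36] [0.5769 0.2505 0.04  ]
[393.1 185. ] [388 181  11   9  98] [0.6633 0.2346 0.04  ]
[363.7 185.6] [361 182   5   8  26] [0.6364 0.2371 0.04  ]
[406.3 225. ] [403 221   8   9  62] [0.6733 0.195  0.04  ]
[362.2 248.2] [360 245   5   7  25] [0.6299 0.1769 0.04  ]
[390.5 248. ] [386 244  10   9  90] [0.657  0.1739 0.04  ]
[299.5 252.8] [297 250   6   6  29] [0.5694 0.1793 0.04  ]
[349.  252.4] [346 250   7   6  32] [0.6169 0.1742 0.04  ]
[404.7 257.9] [401 254   8   9  59] [0.67   0.1622 0.04  ]
```

View pics/w1c.png

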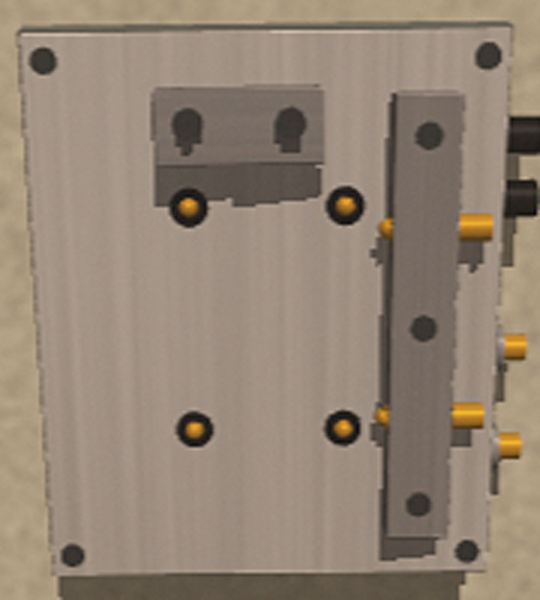

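```bash
python3 -c "
from h import *
plan(.476,-.1125,.235,-10.6)"
```

```text
at [0.593  0.2277 0.2357] toolz [ 0.0012 -0.0018 -1.    ] az -6.19 turn 4.41 D [-0.117  -0.3402 -0.0007] n 8 t 1.7 F [-0.6  1.   0. ] w 1.001 g [-0.74  0.46  0.43  1.56 -0.2   1.17 -0.38]
[-4.39, -1.0, 0.02] 0.55
[-4.4, -0.95, 0.02] 0.55
[-4.4, -0.91, 0.02] 0.55
[-4.41, -0.87, 0.02] 0.55
[-4.42, -0.83, 0.02] 0.55
[-4.43, -0.78, 0.02] 0.55
[-4.44, -0.74, 0.02] 0.55
[-4.44, -0.7, 0.02] 0.55
```

```bash
python3 -m crank '[[[-4.4,-1.0,0],0.5,0],[[-4.4,-0.9,0],0.5,0],[[-4.4,-0.9,0],0.5,0],[[-4.4,-0.9,0],0.6,0],[[-4.4,-0.8,0],0.6,0]]' >/dev/null;  python3 -m crank '[[[-4.4,-0.8,0],0.6,0],[[-4.4,-0.7,0],0.6,0],[[-4.4,-0.7,0],0.5,0],[[0,0,0],0,0],[[0,0,0],0,0]]'
python3 - <<'E'
from h import *
plan(.476,-.1125,.235,-10.6)
c=get_calibration('wrist'); im,d=get_image('wrist'); cv2.imwrite('pics/w2.png',im[:,:,::-1]); np.save('pics/w2.npy',d); np.savez('pics/w2c.npz',**c)
W=cloud(d,c); z=W[...,2]
print('table',np.median(z[20:100,50:250]))
def rep(name,lo,hi,S):
    m=np.zeros(z.shape,bool); m[S]=True; m&=(z>lo)&(z<hi)&(d>0); P=W[m]
    v,u=np.where(m); print(u.min(),u.max(),v.min(),v.max())
    r=cv2.minAreaRect((P[:,:2]*1000).astype(np.float32)); print(name,m.sum(),np.round(r[0],1),np.round(r[1],1),round(r[2],2),np.median(P[:,2]).round(4)); return P
S=(slice(120,320),slice(230,420))
rep('plate',.012,.02,S); rep('body',.045,.054,S)
E
```

```text
clock: 2.7
position: [0.4771, -0.108, 0.2359]
ee_rot: [-2.41, -2.014, -0.002]
force: [0.2, -0.1, -0.7]
width: 1.001
at [ 0.4771 -0.108   0.2359] toolz [ 5.e-04  1.e-03 -1.e+00] az -10.23 turn 0.37 D [-0.0011 -0.0045 -0.0009] n 1 t 2.7 F [ 0.2 -0.1 -0.7] w 1.001 g [-0.36  0.21  0.57  1.92 -0.13  1.05  0.09]
[-0.46, -0.03, 0.09] 0.37
table 0.0008799921294246615
271 419 154 253
plate 4033 [ 499.5 -117.8] [100.1 145.6] 79.33 0.0169
298 338 169 255
body 3289 [ 473.3 -113.1] [80.6 35.9] 79.67 0.0509
```

View pics/w2.png

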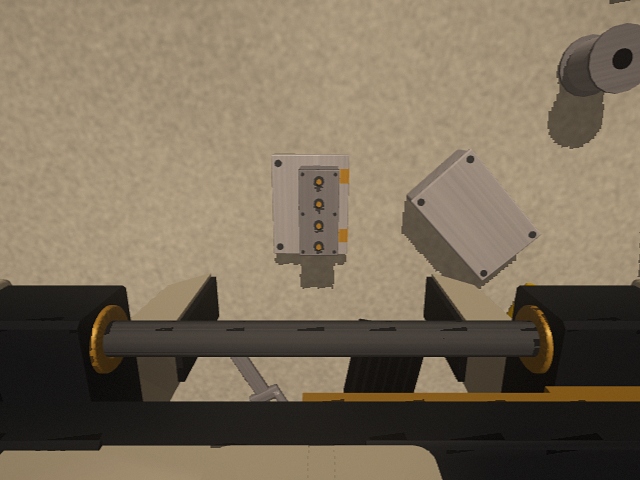

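```bash
python3 -m crank '[[[0,0,0],0,80],[[0,0,0],0,80]]' 40
python3 -c "
from h import *
plan(.4745,-.1128,.08,-10.35)"
```

```text
clock: 2.95
position: [0.4778, -0.1068, 0.2356]
ee_rot: [-2.407, -2.018, 0.0]
force: [-0.4, -0.1, -0.4]
width: 0.874
at [ 0.4778 -0.1068  0.2356] toolz [-2.e-04  2.e-04 -1.e+00] az -10.05 turn 0.3 D [-0.0033 -0.006  -0.1556] n 4 t 2.95 F [-0.4 -0.1 -0.4] w 0.874 g [-0.36  0.21  0.57  1.92 -0.13  1.05  0.09]
[-0.16, -0.05, 3.89] 0.07
[-0.16, -0.05, 3.89] 0.07
[-0.16, -0.05, 3.89] 0.07
[-0.16, -0.05, 3.89] 0.07
```

```bash
python3 -m crank '[[[-0.2,-0.1,3.9],0.1,80],[[-0.2,-0.1,3.9],0.1,80],[[-0.2,0,3.9],0.1,80],[[-0.1,0,3.9],0,80],[[0,0,0],0,80]]' 40
python3 - <<'E'
from h import *
plan(.4745,-.1128,.020,-10.35)
c=get_calibration('wrist'); im,d=get_image('wrist'); cv2.imwrite('pics/w3.png',im[:,:,::-1])
E
```

```text
clock: 3.45
position: [0.4712, -0.1136, 0.0759]
ee_rot: [-2.41, -2.006, 0.009]
force: [-0.4, 0.4, 0.9]
width: 0.686
at [ 0.4712 -0.1136  0.0759] toolz [-8.1e-03  5.0e-04 -1.0e+00] az -10.45 turn -0.1 D [ 0.0033  0.0008 -0.0559] n 2 t 3.45 F [-0.4  0.4  0.9] w 0.686 g [-0.24  0.44  0.48  2.1  -0.31  0.68  0.27]
[0.07, 0.18, 2.8] -0.05
[0.07, 0.18, 2.8] -0.05
```

View pics/w3.png

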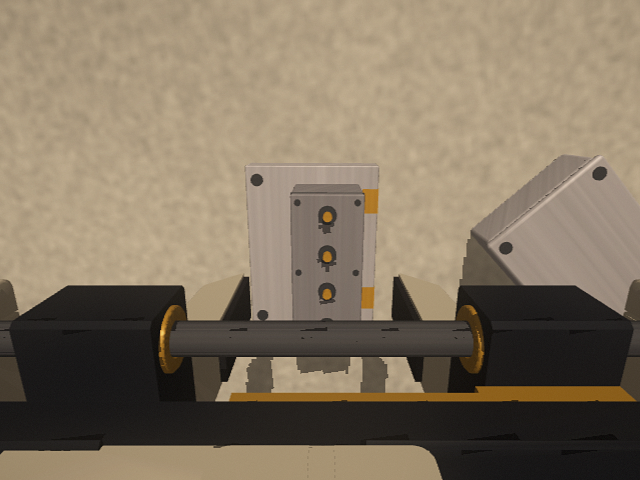

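```bash
python3 -m crank '[[[0,0,0],0,80],[[0,0,0],0,80]]' 40
python3 -c "
from h import *
plan(.4745,-.1128,.020,-10.35)"
```

```text
clock: 3.7
position: [0.4757, -0.1149, 0.0816]
ee_rot: [2.414, 2.007, 0.004]
force: [-0.6, -0.1, -0.2]
width: 0.687
at [ 0.4757 -0.1149  0.0816] toolz [ 0.0033 -0.     -1.    ] az -10.5 turn -0.15 D [-0.0012  0.0021 -0.0616] n 2 t 3.7 F [-0.6 -0.1 -0.2] w 0.687 g [-0.24  0.43  0.49  2.09 -0.31  0.68  0.27]
[0.09, -0.09, 3.08] -0.08
[0.09, -0.09, 3.08] -0.08
```

```bash
python3 -m crank '[[[0.1,-0.1,2],0,80],[[0.1,0,1.5],0,80],[[0,0,1.2],0,80],[[0,0,0.8],0,80],[[0,0,0],0,80]]' 40
python3 -m crank '[[[0,0,0],0,80],[[0,0,0],0,80]]' 40
python3 -c "
from h import *
plan(.4745,-.1128,.020,-10.35)"
```

```text
clock: 4.2
position: [0.4735, -0.1128, 0.0245]
ee_rot: [-2.416, -2.008, 0.0]
force: [-0.3, -0.2, 0.5]
width: 0.683
clock: 4.4
position: [0.474, -0.113, 0.0253]
ee_rot: [2.415, 2.008, 0.001]
force: [-0.2, 0.5, 0.3]
width: 0.687
at [ 0.474  -0.113   0.0253] toolz [ 1.1e-03 -1.0e-04 -1.0e+00] az -10.54 turn -0.19 D [ 0.0005  0.0002 -0.0053] n 1 t 4.4 F [-0.2  0.5  0.3] w 0.687 g [-0.18  0.52  0.41  2.13 -0.39  0.56  0.33]
[0.03, 0.04, 0.53] -0.19
```

```bash
python3 -m crank '[[[0,0,0.5],0,80],[[0,0,0],0,80],[[0,0,0],0,200],[[0,0,0],0,200],[[0,0,0],0,200]]' 50
python3 -m crank '[[[0,0,0],0,200],[[0,0,0],0,200],[[0,0,0],0,200],[[0,0,0],0,200]]'
python3 -c "
from h import *
plan(.4745,-.1128,.020,-10.35)"
```

```text
clock: 4.9
position: [0.4735, -0.1128, 0.0198]
ee_rot: [2.416, 2.008, 0.0]
force: [-0.6, -1.1, -0.2]
width: 0.476
clock: 5.3
position: [0.4737, -0.1128, 0.0198]
ee_rot: [2.416, 2.008, 0.0]
force: [0.4, -0.1, 0.1]
width: 0.393
at [ 0.4737 -0.1128  0.0198] toolz [ 3.e-04 -0.e+00 -1.e+00] az -10.52 turn -0.17 D [0.0008 0.     0.0002] n 1 t 5.3 F [ 0.4 -0.1  0.1] w 0.393 g [-0.18  0.53  0.41  2.14 -0.4   0.54  0.34]
[0.02, 0.08, -0.02] -0.17
```

```bash
python3 -m crank '[[[0,0,-1],0,200],[[0,0,-3],0,200],[[0,0,-4],0,200],[[0,0,-4],0,200],[[0,0,0],0,200]]'
python3 - <<'E'
from h import *
ux=np.array([.9945,-.1045]); uy=np.array([.1045,.9945]); seat=np.array([.6051,.2114])
p=seat-.008*ux-.006*uy; print(p)
plan(p[0],p[1],.14,-6.05)
c=get_calibration('wrist'); im,d=get_image('wrist'); cv2.imwrite('pics/w4.png',im[:,:,::-1])
E
```

```text
clock: 5.8
position: [0.476, -0.1136, 0.1444]
ee_rot: [2.413, 2.004, 0.009]
force: [1.5, -0.2, -3.2]
width: 0.386
[0.596517 0.206269]
at [ 0.476  -0.1136  0.1444] toolz [ 7.4e-03 -2.0e-04 -1.0e+00] az -10.56 turn -4.51 D [ 0.1205  0.3199 -0.0044] n 8 t 5.8 F [ 1.5 -0.2 -3.2] w 0.386 g [-0.31  0.33  0.55  2.04 -0.24  0.83  0.2 ]
[4.21, 0.75, 0.07] -0.56
[4.2, 0.79, 0.07] -0.56
[4.19, 0.83, 0.07] -0.56
[4.18, 0.87, 0.07] -0.56
[4.17, 0.91, 0.07] -0.56
[4.17, 0.95, 0.07] -0.56
[4.16, 0.99, 0.07] -0.56
[4.15, 1.04, 0.07] -0.56
```

View pics/w4.png

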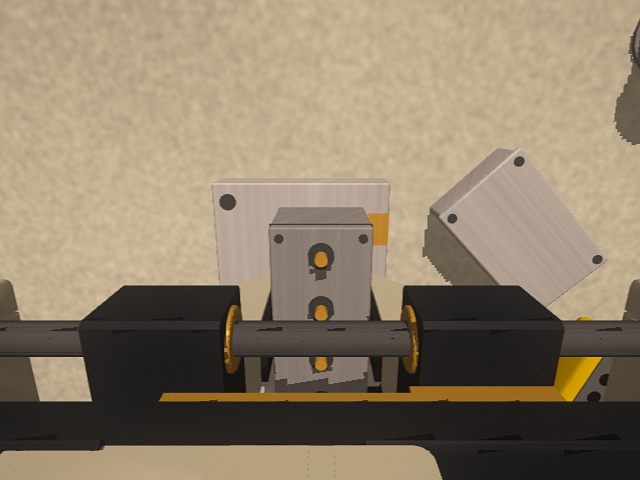

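```bash
python3 -m crank '[[[2.5,0.4,0],-0.5,200],[[4.2,0.8,0],-0.6,200],[[4.2,0.8,0],-0.6,200],[[4.2,0.9,0],-0.6,200],[[4.2,0.9,0],-0.6,200]]' >/dev/null
python3 -m crank '[[[4.2,0.9,0],-0.6,200],[[4.2,1.0,0],-0.6,200],[[3,0.7,0],-0.4,200],[[0,0,0],0,200],[[0,0,0],0,200]]'
python3 - <<'E'
from h import *
plan(.5965,.2063,.08,-6.05)
E
```

```text
clock: 6.85
position: [0.5809, 0.1816, 0.1379]
ee_rot: [-2.333, -2.103, 0.005]
force: [0.1, -0.9, -2.4]
width: 0.388
at [0.5809 0.1816 0.1379] toolz [-0.0029 -0.0016 -1.    ] az -5.94 turn 0.11 D [ 0.0156  0.0247 -0.0579] n 2 t 6.85 F [ 0.1 -0.9 -2.4] w 0.388 g [-0.71  0.52  0.46  1.74 -0.28  0.95 -0.24]
[1.31, 0.66, 2.89] 0.05
[1.32, 0.66, 2.89] 0.05
```

```bash
python3 -m crank '[[[1.3,0.7,0],0,200],[[1.3,0.6,1],0,200],[[0,0,2],0,200],[[0,0,2],0,200],[[0,0,0],0,200]]'
python3 -m crank '[[[0,0,0],0,200],[[0,0,0],0,200],[[0,0,0],0,200]]'
python3 - <<'E'
from h import *
plan(.5965,.2063,.075,-6.05)
c=get_calibration('wrist'); im,d=get_image('wrist'); cv2.imwrite('pics/w5.png',im[:,:,::-1])
im,d=get_image('side'); cv2.imwrite('pics/s5.png',cv2.resize(im[120:300,200:420,::-1],None,fx=3,fy=3,interpolation=cv2.INTER_CUBIC))
E
```

```text
clock: 7.35
position: [0.5953, 0.2047, 0.0861]
ee_rot: [-2.335, -2.099, 0.009]
force: [0.2, -0.2, -3.2]
width: 0.387
clock: 7.65
position: [0.5984, 0.2059, 0.0907]
ee_rot: [2.335, 2.101, 0.002]
force: [0.2, -0.4, -2.5]
width: 0.385
at [0.5984 0.2059 0.0907] toolz [ 1.5e-03  7.0e-04 -1.0e+00] az -6.05 turn 0.0 D [-0.0019  0.0004 -0.0157] n 1 t 7.65 F [ 0.2 -0.4 -2.5] w 0.385 g [-0.7   0.61  0.43  1.73 -0.32  0.88 -0.24]
[0.01, -0.2, 1.57] 0.0
```

View pics/w5.png

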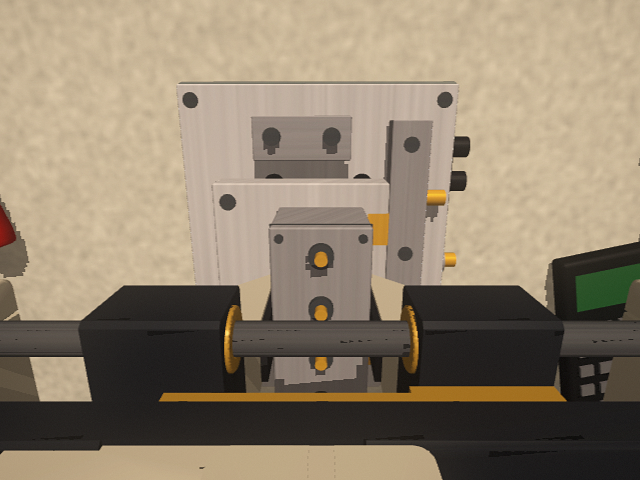

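View pics/s5.png

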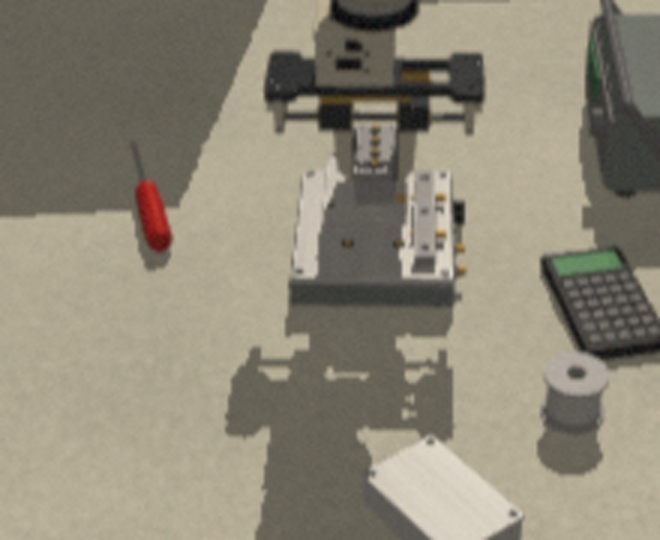

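Run:
```python
from h import *
c=get_calibration('wrist'); im,d=get_image('wrist'); W=cloud(d,c); z=W[...,2]
s=monitor.observe();print(s['position'].round(4))
def pts(lo,hi,S):
    m=np.zeros(z.shape,bool); m[S]=True; m&=(z>lo)&(z<hi)&(d>0); return m
pl=pts(.08,.092,(slice(175,285),slice(205,395))); print('plate z',np.median(z[pl]),pl.sum())
# end edge: topmost pixel per column; right edge: rightmost pixel per row
def top(m,u0,u1): return np.array([W[np.where(m[:,u])[0].min(),u] for u in range(u0,u1)])
def right(m,v0,v1): return np.array([W[v,np.where(m[v])[0].max()] for v in range(v0,v1)])
def left(m,v0,v1): return np.array([W[v,np.where(m[v])[0].min()] for v in range(v0,v1)])
def fit(P):
    a=cv2.fitLine((P[:,:2]*1000).astype(np.float32),cv2.DIST_HUBER,0,.01,.01).ravel(); return np.degrees(np.arctan2(a[1],a[0])).round(2),a[2:].round(1)
print('plate end',fit(top(pl,225,380))); print('plate right',fit(right(pl,190,260)))
fe=pts(.045,.052,(slice(125,280),slice(388,436))); print('fence',fe.sum(),np.median(z[fe]),'left',fit(left(fe,130,230)),'right',fit(right(fe,128,180)))
st=pts(.045,.0495,(slice(112,162),slice(250,352)));
bot=np.array([W[np.where(st[:,u])[0].max(),u] for u in range(258,346)]); print('stop face',fit(bot),np.median(z[st]))
```

```text
[0.5981 0.2061 0.0904]
plate z 0.08754887380192318 9960
plate end (np.float32(-6.07), array([594.9, 256.5], dtype=float32))
plate right (np.float32(83.77), array([629.3, 233.5], dtype=float32))
fence 5990 0.048911329886866764 left (np.float32(84.31), array([638.1, 247.3], dtype=float32)) right (np.float32(83.89), array([658.9, 258.8], dtype=float32))
stop face (np.float32(-6.0), array([593.6, 262.5], dtype=float32)) 0.048703061831729635
```

```bash
python3 -m crank '[[[0,0,1],0,200],[[0,0,1],0,200],[[0,0,0.6],0,200],[[0,0,0],0,200],[[0,0,0],0,200]]'
python3 -m crank '[[[0,0,0],0,200],[[0,0,0],0,200],[[0,0,0],0,200]]'
python3 - <<'E'
from h import *
plan(.5965,.2063,.062,-6.05)
E
```

```text
clock: 8.3
position: [0.5977, 0.2058, 0.0634]
ee_rot: [-2.335, -2.101, 0.001]
force: [-0.2, 1.1, -2.2]
width: 0.389
clock: 8.6
position: [0.5979, 0.206, 0.064]
ee_rot: [2.335, 2.101, 0.001]
force: [-0.8, 0.0, -1.9]
width: 0.389
at [0.5979 0.206  0.064 ] toolz [ 5.e-04  3.e-04 -1.e+00] az -6.03 turn 0.02 D [-0.0014  0.0003 -0.002 ] n 1 t 8.6 F [-0.8  0.  -1.9] w 0.389 g [-0.69  0.64  0.42  1.75 -0.34  0.83 -0.22]
[0.01, -0.14, 0.2] 0.02
```

```bash
python3 -m crank '[[[0.2,0,0.1],0,200],[[0.2,0,0.1],0,200],[[0,0,0],0,200],[[0,0,0],0,200]]'
python3 -m crank '[[[0.1,0,0],0,200],[[0,0,0],0,200],[[0,0,0],0,200]]'
python3 -m crank '[[[0.1,0,0],0,200],[[0,0,0],0,200],[[0,0,0],0,200]]'
```

```text
clock: 9.0
position: [0.5981, 0.2101, 0.0617]
ee_rot: [-2.335, -2.102, 0.0]
force: [-0.3, -0.6, -2.5]
width: 0.393
clock: 9.3
position: [0.5983, 0.211, 0.0618]
ee_rot: [-2.335, -2.102, -0.0]
force: [-0.2, -0.5, -2.9]
width: 0.385
clock: 9.6
position: [0.5984, 0.2117, 0.0618]
ee_rot: [2.335, 2.101, -0.0]
force: [-0.3, -1.9, -2.0]
width: 0.388
```

```bash
python3 -m crank '[[[0.05,0,0],0,200],[[0,0,0],0,200],[[0,0,0],0,200]]'
python3 -m crank '[[[0.05,0,0],0,200],[[0,0,0],0,200],[[0,0,0],0,200]]'
python3 -m crank '[[[0.05,0,0],0,200],[[0,0,0],0,200],[[0,0,0],0,200]]'
```

```text
clock: 9.9
position: [0.5984, 0.2117, 0.0617]
ee_rot: [2.335, 2.101, -0.001]
force: [-1.2, -4.0, -1.7]
width: 0.392
clock: 10.2
position: [0.5984, 0.2118, 0.0617]
ee_rot: [2.335, 2.1, -0.002]
force: [-0.4, -6.0, -0.2]
width: 0.388
clock: 10.5
position: [0.5984, 0.2118, 0.0617]
ee_rot: [2.336, 2.1, -0.002]
force: [-0.9, -7.2, 0.7]
width: 0.389
```

```bash
python3 -m crank '[[[-0.1,0,0],0,200],[[0,0,0],0,200]]'
python3 -m crank '[[[0,0.1,0.1],0,200],[[0,0.1,0.1],0,200],[[0,0.1,0.1],0,200]]'
python3 -m crank '[[[0,0.1,0.1],0,200],[[0,0.1,0.1],0,200]]'
```

```text
clock: 10.7
position: [0.5985, 0.2118, 0.0617]
ee_rot: [2.335, 2.101, -0.001]
force: [0.7, -5.1, -1.1]
width: 0.394
clock: 11.0
position: [0.6005, 0.2116, 0.0587]
ee_rot: [-2.335, -2.101, 0.003]
force: [-5.2, -6.3, 4.9]
width: 0.386
clock: 11.2
position: [0.6021, 0.2113, 0.0568]
ee_rot: [-2.334, -2.101, 0.004]
force: [-6.0, -5.1, 6.0]
width: 0.388
```

```bash
python3 -m crank '[[[0,0.1,0.1],0,200],[[0,0.1,0.1],0,200]]'
python3 -m crank '[[[0,0.1,0.1],0,200],[[0,0.1,0.05],0,200]]'
python3 -m crank '[[[0,0,0],0,200]]'
```

```text
clock: 11.4
position: [0.6027, 0.2113, 0.0559]
ee_rot: [-2.332, -2.099, 0.006]
force: [-22.3, -7.9, 35.3]
width: 0.391
clock: 11.6
position: [0.6028, 0.2113, 0.0559]
ee_rot: [-2.33, -2.098, 0.009]
force: [-34.2, -8.9, 52.0]
width: 0.39
clock: 11.7
position: [0.6029, 0.2113, 0.0559]
ee_rot: [-2.33, -2.098, 0.009]
force: [-28.6, -8.7, 43.2]
width: 0.386
```

```bash
python3 -m crank '[[[0,-0.1,-0.1],0,200],[[0,0,0],0,200],[[0,0,0],0,200]]'
python3 - <<'E'
from h import *
plan(.6028,.2113,.0559,-6.05)
E
```

```text
clock: 12.0
position: [0.6029, 0.2113, 0.0559]
ee_rot: [-2.331, -2.099, 0.007]
force: [-19.8, -7.8, 29.1]
width: 0.388
at [0.6029 0.2113 0.0559] toolz [-6.2e-03  4.0e-04 -1.0e+00] az -6.01 turn 0.04 D [-0.0001  0.     -0.    ] n 1 t 12.0 F [-19.8  -7.8  29.1] w 0.388 g [-0.69  0.66  0.41  1.73 -0.34  0.83 -0.22]
[0.0, -0.01, 0.0] 0.04
```

```bash
python3 -m crank '[[[0,-0.1,0],0,200],[[0,0,0],0,200],[[0,0,0],0,200]]'
python3 - <<'E'
from h import *
plan(.6028,.2113,.0559,-6.05)
E
```

```text
clock: 12.3
position: [0.6029, 0.2113, 0.0559]
ee_rot: [-2.333, -2.1, 0.005]
force: [-16.8, -7.0, 24.7]
width: 0.388
at [0.6029 0.2113 0.0559] toolz [-4.5e-03  4.0e-04 -1.0e+00] az -6.02 turn 0.03 D [-0.0001  0.      0.    ] n 1 t 12.3 F [-16.8  -7.   24.7] w 0.388 g [-0.69  0.66  0.41  1.73 -0.34  0.83 -0.22]
[0.0, -0.01, -0.0] 0.03
```

Check with the cameras.

Run:
```python
from h import *
c=get_calibration('wrist'); im,d=get_image('wrist'); cv2.imwrite('pics/w6.png',im[:,:,::-1]); W=cloud(d,c); z=W[...,2]
cv2.imwrite('pics/w6c.png',cv2.resize(im[100:300,170:450,::-1],None,fx=2.8,fy=2.8,interpolation=cv2.INTER_CUBIC))
for n in ('top','side'):
    i2,d2=get_image(n); cv2.imwrite(f'pics/{n}6.png',i2[:,:,::-1]); np.save(f'pics/{n}6.npy',d2)
np.save('pics/w6.npy',d); np.savez('pics/w6c.npz',**c)
print(monitor.observe()['force'],monitor.observe()['clock'])
```

```text
[-16.80915864  -8.15714907  24.84311712] 12.45
```

View pics/w6c.png

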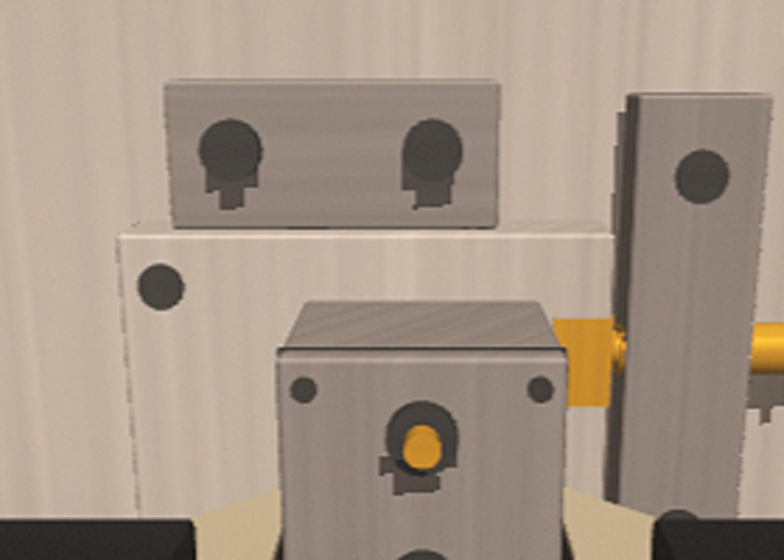

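View pics/top6.png

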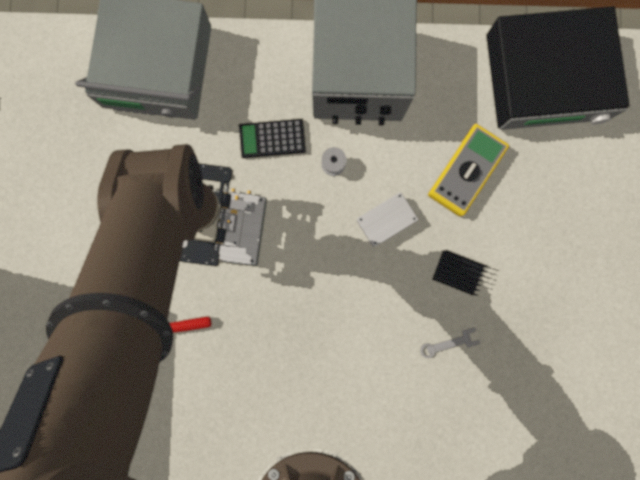

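```bash
python3 -m crank '[[[0,-0.2,-0.2],0,200],[[0,-0.2,-0.2],0,200],[[0,-0.2,-0.2],0,200],[[-0.1,0,-0.1],0,200],[[0,0,0],0,200]]'
python3 -m crank '[[[0,0,0],0,200],[[0,0,0],0,200]]'
python3 - <<'E'
from h import *
plan(.6028,.2113,.0559,-6.05)
E
```

```text
clock: 12.95
position: [0.5994, 0.2116, 0.0614]
ee_rot: [-2.335, -2.102, -0.001]
force: [0.5, -3.6, -1.6]
width: 0.391
clock: 13.15
position: [0.5994, 0.2116, 0.0612]
ee_rot: [-2.335, -2.102, -0.0]
force: [-0.3, -2.1, -0.2]
width: 0.389
at [0.5994 0.2116 0.0612] toolz [ 1.e-04  3.e-04 -1.e+00] az -6.02 turn 0.03 D [ 0.0034 -0.0003 -0.0053] n 1 t 13.15 F [-0.3 -2.1 -0.2] w 0.389 g [-0.7   0.65  0.42  1.74 -0.34  0.83 -0.23]
[0.0, 0.35, 0.53] 0.03
```

```bash
python3 -m crank '[[[0,0.14,0.08],0,200],[[0,0.14,0.08],0,200],[[0,0.14,0.08],0,200]]'
python3 -m crank '[[[0,0.14,0.08],0,200],[[0,0.14,0.08],0,200]]'
```

```text
clock: 13.45
position: [0.6027, 0.2112, 0.0587]
ee_rot: [-2.334, -2.101, 0.002]
force: [-6.0, -2.4, 3.9]
width: 0.389
clock: 13.65
position: [0.605, 0.211, 0.0571]
ee_rot: [-2.333, -2.101, 0.003]
force: [-7.4, -1.8, 4.7]
width: 0.385
```

```bash
python3 -m crank '[[[0,0.1,0.06],0,200],[[0,0.08,0.06],0,200]]'
python3 -m crank '[[[0,0.03,0.03],0,200]]'
```

```text
clock: 13.85
position: [0.606, 0.2109, 0.056]
ee_rot: [-2.332, -2.1, 0.004]
force: [-12.6, -3.0, 12.3]
width: 0.392
clock: 13.95
position: [0.606, 0.2109, 0.056]
ee_rot: [-2.332, -2.1, 0.005]
force: [-13.4, -2.5, 15.2]
width: 0.39
```

```bash
python3 -m crank '[[[0,0.02,0.04],0,200],[[0,0,0],0,200],[[0,0,0],0,200]]'
python3 - <<'E'
from h import *
plan(.606,.2109,.0559,-6.05)
c=get_calibration('wrist'); im,d=get_image('wrist'); W=cloud(d,c); z=W[...,2]
cv2.imwrite('pics/w7c.png',cv2.resize(im[100:300,170:450,::-1],None,fx=2.8,fy=2.8,interpolation=cv2.INTER_CUBIC))
def g(u,v): return np.median(z[v-3:v+4,u-3:u+4]).round(4)
for u in range(205,395,10): print(u,[g(u,v) for v in (188,200,215,230,260)])
E
```

```text
clock: 14.25
position: [0.606, 0.2109, 0.056]
ee_rot: [-2.332, -2.1, 0.005]
force: [-14.2, -3.2, 15.9]
width: 0.387
at [0.606  0.2109 0.056 ] toolz [-4.9e-03  9.0e-04 -1.0e+00] az -5.99 turn 0.06 D [ 0.      0.     -0.0001] n 1 t 14.25 F [-14.2  -3.2  15.9] w 0.387 g [-0.68  0.66  0.41  1.72 -0.34  0.83 -0.22]
[0.0, 0.0, 0.01] 0.06
205 [np.float64(0.0369), np.float64(0.0369), np.float64(0.0369), np.float64(0.037), np.float64(0.037)]
215 [np.float64(0.0531), np.float64(0.0531), np.float64(0.0529), np.float64(0.0526), np.float64(0.0373)]
225 [np.float64(0.0533), np.float64(0.0539), np.float64(0.0531), np.float64(0.0533), np.float64(0.0531)]
235 [np.float64(0.0531), np.float64(0.0534), np.float64(0.0533), np.float64(0.0529), np.float64(0.0533)]
245 [np.float64(0.0532), np.float64(0.053), np.float64(0.0531), np.float64(0.0532), np.float64(0.053)]
255 [np.float64(0.0532), np.float64(0.053), np.float64(0.0534), np.float64(0.053), np.float64(0.0533)]
265 [np.float64(0.0533), np.float64(0.053), np.float64(0.0533), np.float64(0.0531), np.float64(0.0531)]
275 [np.float64(0.0531), np.float64(0.
[... 510 characters left out ...]
float64(0.0532), np.float64(0.0692), np.float64(0.087), np.float64(0.0926)]
335 [np.float64(0.053), np.float64(0.053), np.float64(0.0691), np.float64(0.0869), np.float64(0.0871)]
345 [np.float64(0.0529), np.float64(0.0529), np.float64(0.0687), np.float64(0.0867), np.float64(0.0868)]
355 [np.float64(0.0531), np.float64(0.0531), np.float64(0.0688), np.float64(0.0869), np.float64(0.087)]
365 [np.float64(0.053), np.float64(0.0531), np.float64(0.0659), np.float64(0.0869), np.float64(0.0868)]
375 [np.float64(0.0528), np.float64(0.0528), np.float64(0.0532), np.float64(0.0533), np.float64(0.0529)]
385 [np.float64(0.053), np.float64(0.0527), np.float64(0.0531), np.float64(0.0532), np.float64(0.0522)]
```

View pics/w7c.png

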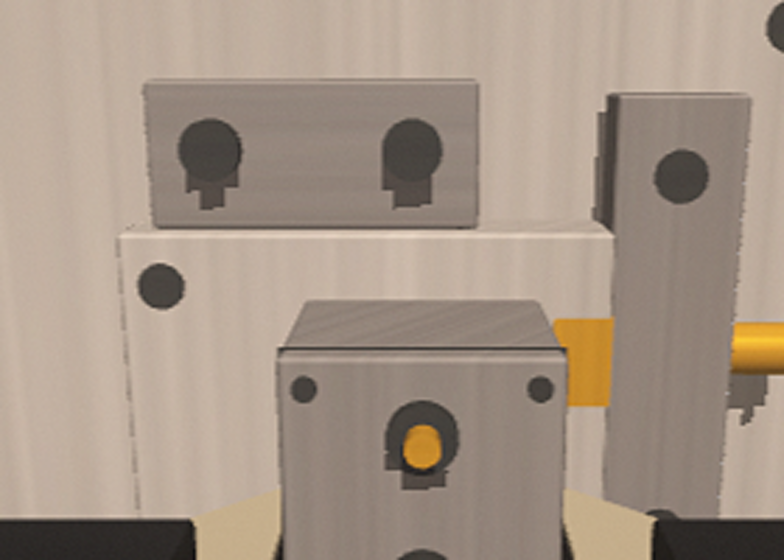

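```bash
python3 -m crank '[[[0,0,0.05],0,200],[[0,0,0],0,200],[[0,0,0],0,200]]'
python3 - <<'E'
from h import *
c=get_calibration('wrist'); im,d=get_image('wrist'); W=cloud(d,c)
z=W[...,2]
O=np.array([.6,.21])
def pl(m):
    P=W[m]; A=np.c_[P[:,:2]-O,np.ones(len(P))]
    s=np.linalg.lstsq(A,P[:,2],rcond=None)[0]; r=P[:,2]-A@s
    k=abs(r)<.0015; s=np.linalg.lstsq(A[k],P[k,2],rcond=None)[0]; return s.round(4),k.sum()
v,u=np.mgrid[0:480,0:640]; ok=d>0
box=(u>160)&(u<480)&(v>40)&(v<280)
print('plate',pl(ok&box&(z>.05)&(z<.056)&(u>212)&(u<388)&(v>187)))
print('bed',pl(ok&box&(z>.034)&(z<.040)))
plan(.606,.2109,.0559,-6.05)
E
```

```text
clock: 14.6
position: [0.606, 0.2109, 0.0559]
ee_rot: [-2.331, -2.1, 0.004]
force: [-15.7, -3.2, 21.2]
width: 0.388
plate (array([-0.003 ,  0.0011,  0.0531]), np.int64(8260))
bed (array([ 0.0002, -0.0001,  0.0369]), np.int64(25588))
at [0.606  0.2109 0.0559] toolz [-0.0048  0.0012 -1.    ] az -5.99 turn 0.06 D [ 0. -0. -0.] n 1 t 14.65 F [-15.2  -3.7  20.5] w 0.387 g [-0.68  0.66  0.41  1.72 -0.34  0.83 -0.22]
[-0.0, 0.0, 0.0] 0.06
```

```bash
python3 -m crank '[[[0,-0.07,0.03],0,200],[[0,0,0],0,200],[[0,0,0],0,200]]'
cat > chk.py <<'E'
from h import *
A0=[]
for _ in range(2):
    c=get_calibration('wrist'); im,d=get_image('wrist'); W=cloud(d,c)
    z=W[...,2]
    O=np.array([.6,.21])
    def pl(m):
        P=W[m]; A=np.c_[P[:,:2]-O,np.ones(len(P))]
        s=np.linalg.lstsq(A,P[:,2],rcond=None)[0]; r=P[:,2]-A@s
        k=abs(r)<.0015; s=np.linalg.lstsq(A[k],P[k,2],rcond=None)[0]; return s.round(4),k.sum()
    v,u=np.mgrid[0:480,0:640]; ok=d>0
    box=(u>160)&(u<480)&(v>40)&(v<280)
    print('plate',pl(ok&box&(z>.05)&(z<.056)&(u>212)&(u<388)&(v>187)),'bed',pl(ok&box&(z>.034)&(z<.040)))
cv2.imwrite('pics/w8c.png',cv2.resize(im[100:300,170:450,::-1],None,fx=2.8,fy=2.8,interpolation=cv2.INTER_CUBIC))
plan(.606,.2109,.0559,-6.05)
E
python3 chk.py
```

```text
clock: 14.95
position: [0.6059, 0.2109, 0.0559]
ee_rot: [-2.332, -2.1, 0.003]
force: [-14.4, -3.7, 21.8]
width: 0.387
plate (array([-0.0018,  0.0016,  0.053 ]), np.int64(8286)) bed (array([ 0.0003, -0.0003,  0.0369]), np.int64(25579))
plate (array([-0.0021,  0.0019,  0.053 ]), np.int64(8278)) bed (array([ 0.0003, -0.0004,  0.0369]), np.int64(25596))
at [0.6059 0.2109 0.0559] toolz [-0.0035  0.0012 -1.    ] az -6.0 turn 0.05 D [ 0.0001 -0.      0.    ] n 1 t 15.05 F [-15.3  -3.2  20.9] w 0.392 g [-0.68  0.66  0.41  1.72 -0.34  0.83 -0.22]
[0.0, 0.01, -0.0] 0.05
```

```bash
python3 -m crank '[[[0,-0.1,0.03],0,200],[[0,0,0],0,200],[[0,0,0],0,200]]'
python3 chk.py
```

```text
clock: 15.35
position: [0.6059, 0.2109, 0.0558]
ee_rot: [-2.333, -2.101, 0.001]
force: [-12.5, -3.0, 21.1]
width: 0.385
plate (array([-0.0003,  0.001 ,  0.053 ]), np.int64(8277)) bed (array([ 0.0002, -0.    ,  0.0369]), np.int64(25579))
plate (array([0.0005, 0.001 , 0.053 ]), np.int64(8285)) bed (array([ 0.0002, -0.0003,  0.0369]), np.int64(25604))
at [0.6059 0.2109 0.0558] toolz [-0.0017  0.0013 -1.    ] az -6.01 turn 0.04 D [ 0.0001 -0.      0.0001] n 1 t 15.45 F [-11.9  -3.2  19.9] w 0.391 g [-0.69  0.66  0.41  1.72 -0.34  0.83 -0.22]
[-0.0, 0.01, -0.01] 0.04
```

```bash
python3 -m crank '[[[0,0,0],0,200],[[0,0,0],0,200],[[0,0,0],0,200],[[0,0,0],0,200],[[0,0,0],0,200]]'
python3 chk.py
python3 - <<'E'
from h import *
i2,_=get_image('side'); cv2.imwrite('pics/s8.png',i2[:,:,::-1])
E
```

```text
clock: 15.95
position: [0.6059, 0.2109, 0.0558]
ee_rot: [-2.333, -2.101, 0.001]
force: [-12.2, -4.1, 20.6]
width: 0.39
plate (array([-0.0005,  0.0011,  0.0529]), np.int64(8304)) bed (array([ 0.0002, -0.0002,  0.0369]), np.int64(25512))
plate (array([-0.0002,  0.0009,  0.053 ]), np.int64(8296)) bed (array([ 0.0002, -0.0002,  0.0369]), np.int64(25563))
at [0.6059 0.2109 0.0558] toolz [-0.0017  0.0013 -1.    ] az -6.01 turn 0.04 D [ 0.0001 -0.      0.0001] n 1 t 16.05 F [-11.1  -3.   19.8] w 0.39 g [-0.69  0.66  0.41  1.72 -0.34  0.83 -0.22]
[-0.0, 0.01, -0.01] 0.04
```

View pics/w8c.png

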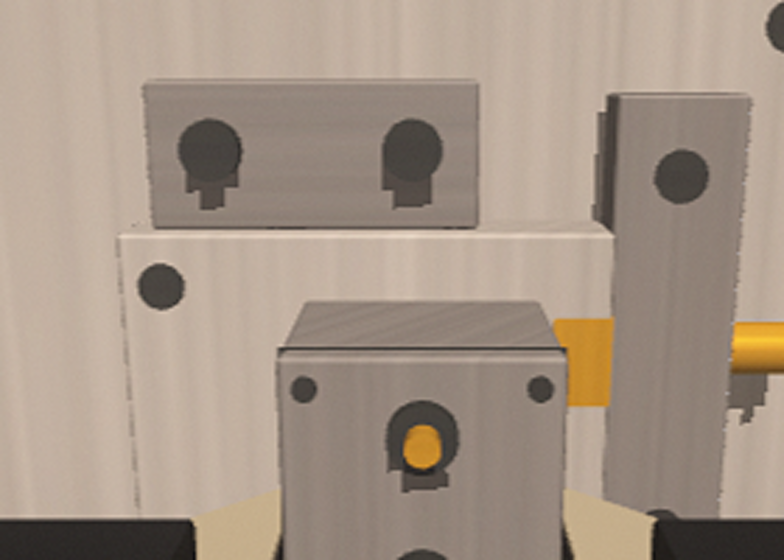

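View pics/s8.png

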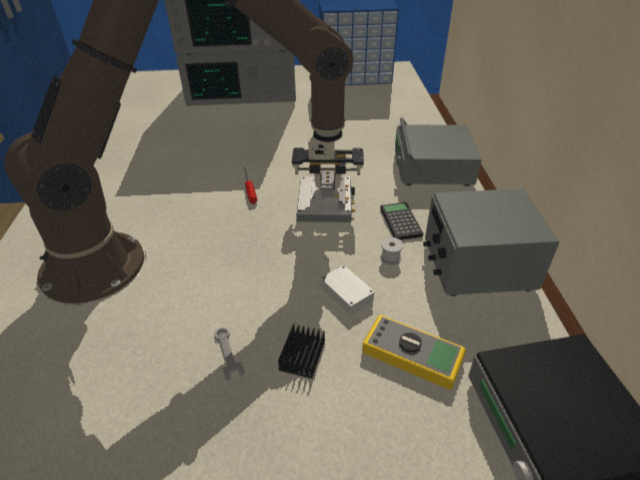

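```bash
python3 -c "
from cell import workorder
print(workorder.sign_off())"
```

```text
the job is handed in; nothing more can be done
None
```

The filter module is in the test jig the right way round, fully home, and the arm is still holding it pressed. I handed the job in at about 16 s.

**How it went:**
- **First push:** it failed. It was too steep, so the module jammed on the bed by friction about 3 mm short of the fence. The force peaked at about 52 N down and 34 N into the fence before I backed it off. That is more than "do not force it" intended, though below the 120 N wrist limit.
- **Second push:** I lifted the module clear of the contacts, still gripped, and did a fresh slanting push with more travel towards the fence. This brought it home at about 13 N in and 15 N down.
- **Final trim:** the plate's outer edge, away from the fence, was then standing about 0.2 mm high. I trimmed the fence force slightly and added a little downward force, and the tilt went away.

**Last checks, after the arm had held still for over half a second:**
- **Fence:** the lands edge is flush with the fence, with no gap and no probe showing in the wrist picture.
- **Stop:** the end is against the stop block, with about 3 N on it.
- **Bed:** the plate top is 16.1 mm above the bed for a 16 mm plate. It is level to about 0.1 mm, though the end at the stop still reads about 0.1 mm high.
- **Push held:** about 11–12 N into the fence and 20 N down, with the grip at 50 N.
- **Other things:** they look unmoved by eye in the top and side pictures; I did not measure them.

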